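# Move the charged battery pack from the charger to the flood lamp

### The job

The battery pack on the charger is full: press the charger's release button so that the pack springs free, slide it off the rails, and slide it nose first, as it sat on the charger, onto the battery shoe of the flood lamp. Push it home by feel, firmly but never by force, until the lamp's catch clicks in and holds it; leave it latched there and disturb nothing else on the bench.

Things in the scene. Friction and masses are not known exactly. Their poses are not given: they have to be found in the camera images.
- pack: slide-on tool battery, dark grey, 88 long (own x) x 54 wide (y) x 50 mm high, 0.2 to 0.35 kg. Origin: centre of its underside. Flat-sided body from 11 to 50 mm above the origin: grip it there across y. Below it a 45-degree dovetail, x -32 to +32, 40 mm wide at the bottom, notched underneath for the catch. Tapered nose (+x) first, the end with four dots (-x) last; else it cannot latch.
- charger: mid-grey charger fixed to the bench, 76 mm wide. Origin: its underside below the latched pack; x is the way in. Its top, 24 mm up, is the floor the dovetail slides on, between two undercut rails (x -34 to +38, 52 mm wide over all, 9 mm high). Behind the pack, x 46 to 94, is a block 54 wide, 68 mm high with stop, ejector and button.
- charger_exit (a point): on the charger's floor, 70 mm before the latched place: where the pack's origin is when the dovetail has just left the rails and the pack can be lifted; axes as the charger's. Until then the rails (about 1.3 mm play) let it slide along x only. Carry it over the blue bench vice, which stands 135 mm high between charger and lamp.
- charger_button (a point): centre of the top of the charger's release button, a ribbed cap 28 x 26 mm, 77 mm over the bench, standing 9 mm above the block behind the pack; goes straight down 7 mm
- charger_catch (a joint): travel of the charger's button and its tooth in m: 0 up, 0.007 fully down. From about 0.005 the tooth is out of the pack's notch and the ejector moves the pack 10 mm towards -x in about 0.2 s; keep it down until then. Needs 3 to 8 N. Afterwards the tooth rubs under the pack and cannot catch again.
- lamp: flood lamp fixed to the bench, base plate 84 mm wide, finned head 164 wide, 155 mm high on a yoke at the back (x 105 to 165). In front the battery shoe: floor 24 mm up (x -95 to +46) and rails (x -34 to +38) as on the charger, open to -x, mouth flared 5 mm each side. Origin: underside; x is the way in. The latched pack's origin is at x = 0, give or take 8 mm.
- lamp_mouth (a point): on the shoe's open floor 76 mm before the nominal latched place: a pack set down flat here (origin on this point, axes alike) is still clear of the rails and slides straight in along x. The shoe's rear block with stop and catch, 46 to 94 mm beyond the latched pack's origin, is screwed on in slots up to 8 mm nearer or farther, so home must be felt.
- lamp_catch (a joint): travel of the lamp's catch in m: 0 tooth up (no pack over it, or latched), about 0.0045 while a pack not yet home holds it down. From 10 mm before home the ejector pushes back 5 to 8 N; with drag the push is 9 to 16 N at the click; 2 mm on is a hard stop, not to be pressed with over 18 N. Let go too early, the pack is pushed out again.
- cutters_blue: side cutters with blue handles, 155 mm, lying on the bench, to be left alone
- wood_block: wooden block 45 x 90 x 28 mm lying on the bench between charger and lamp, to be left alone
- bolt_3: steel bolt, 41 mm, lying on the bench, to be left alone
There are look-alikes about, which are no part of the job. Of the things shaped like the pack, the grey one is meant.

How it is judged (in metres and radians):
On the way, in this order (a step that is already met when the one before it is completed fails the run):
1. the charger's release button is pressed down and the pack has sprung back from its stop (value of joint charger_catch above 0.003 m and x of pack in the frame of charger below -0.005 m), for 0.1 s.
2. the pack is slid out of the charger's rails (x of pack in the frame of charger below -0.063 m), for 0.1 s.
At the end, for the whole second after the job is handed in: the pack sits in the lamp's rails (within 3 mm sideways, on the floor within 3.5 mm, between 10.5 mm short of and 12.5 mm beyond the nominal place) with the lamp's catch sprung up into its notch (catch travel under 1.5 mm), and at rest (x of pack in the frame of lamp between -0.0105 and 0.0125 m and y of pack in the frame of lamp between -0.003 and 0.003 m and z of pack in the frame of lamp between 0.021 and 0.0275 m and angle between the x axis of pack and the x axis of lamp, either way round below 0.08 rad and value of joint lamp_catch below 0.0015 m and linear speed of pack below 0.02 m/s); the robot touches nothing.
It fails at once if the pack is rammed against the hard stop of the lamp's shoe (over 18 N) (contact force between pack and lamp_block_c0 above 18 N).
It fails at once if the pack is wrenched against the rails of the charger or the lamp (contact forces adding up to over 80 N) (contact force between pack and charger above 80 N or contact force between pack and lamp above 80 N).
It fails at once if the cutters, the wooden block or the bolt are shifted by more than 2 cm (distance of any of cutters_blue, wood_block, bolt_3 from where it was at the start of the episode above 0.02 m).
It also fails if it takes over 64 s, if anything falls off the work surface, if the arm or the gripper's body presses on something with over 40 N, if the wrist force passes 120 N, or if a joint passes its speed limit or range.

### The arm

A 6-joint arm with a two-finger parallel gripper is mounted at the origin on a cart in front of the work surface, level with it; the furniture and walls round the work are solid. World frame = base frame: x ahead of the robot, y to its left, z up, the work surface at z = 0. Lengths are in mm, angles in rad, forces in N, time in s.
With the tool pointing down it reaches from about 375 to 975 mm from the base axis. Payload 3.8 kg.
Tool frame: the origin (TCP) lies at the very end of the fingers, on their centre line; the grasp point (between the pads) lies 19 mm behind it; z points along the fingers, y is the line along which they close (so a half turn about z gives the same grasp; the last joint's range is limited). The gripper opens to 85 mm and grips with 20 to 120 N. Pads are 22 mm wide; open, the fingers measure 114 mm over their backs; the gripper's body (76 mm by 85 mm) begins 54 mm behind the grasp point. The pads swing forward as they close: fully open they stand 13 mm farther back than shut.
Start: joints at [1.193, 0.264, 1.604, -0, 1.274, -0.037], TCP at [225.61, 636.175, 231.28] pointing down, gripper open.
Joint ranges: [-2.63, 2.63], [-0.94, 2.18], [0.31, 2.57], [-1.31, 4.45], [0, 2.66], [-2.55, 2.55]. Speed limits (rad/s): [2.57, 2.57, 3.14, 3.14, 3.14, 3.14].

### API

Orientations are given as a unit quaternion [x, y, z, w].
In Python, from cell import r gives the robot as it stands.
- The arm moves only by the tool step_arm, never from a script. Its argument "rows" is a list of rows, each an object of numbers: "tx", "ty", "tz": the shift along the world's x, y, z in mm; "turn": the turn about the world's z in rad; "grip": the finger opening in mm, from 0 to 85.4. A call has 1 to 10 rows; each row shifts and turns the commanded pose from where the row before left it; what a row does not reach is not made up. A row lasts 1/12 s, in which the tool goes at most 41.7 mm and 7.16 degrees, less where a joint would pass 70% of its speed; a pose out of reach is approached as far as the arm can. A call with a gripper value outside its range is refused whole. The fingers move at their own pace and stop on an object; "newtons" is the grip in N (left out, the last holds). Time passes only in rows, so rows that do not move let the fingers close. It gives the time, the measured TCP pose, the force, the opening and the grip force at its end, in the units of the state.
- r.get_state(): the state, without advancing time (a new reading comes with each control period).
- r.capture(name): name is "scene" or "side" or "wrist"; returns a dict with "pixels" (400x640x3 uint8, blue, green, red), "fovy" (degrees; the focal length in pixels is half the picture's height over the tangent of half this angle, whatever the lens; pixels are square), "cx", "cy" (the principal point, pixels), "camera_from_world" (4x4, takes a point from world to camera coordinates); the wrist camera has in their place "T_tool_cam" (4x4, takes a point from camera to tool coordinates, whose origin is the TCP and whose axes are the flange's). Camera axes: x right, y down, z forward; pixel columns grow to the right and rows downward; lengths in mm; the calibration is good to about 2 mm. A picture is of the moment at which its call begins: read the wrist's pose just before it. There is no depth.
- r.hand_in(): hands the job in; it is judged then, once.
The state is a dict: "clock": time; "joint_positions": joint angles; "qvel": joint speeds; "effort": joint torques, N m; "tcp_pos": TCP position; "ee_rot": TCP orientation; "force": force on the tool from outside, world axes, zero at the start; "torque": the same for the moment, N m; "finger_gap": finger opening in mm; "finger_force": force on a finger pad.
Only numpy, scipy, OpenCV 4.12 (cv2) and the standard library are available. Lean on these libraries where they do the work, as an engineer would, in place of code of your own. Each camera call takes 0.05 s, during which the arm holds its last target. There are 200 camera calls.

## Working session

There is one attempt and no reset: what is moved stays moved. The work goes in short steps, Python scripts to look and compute and a tool call to move; the robot and the scene stay as the last step left them, time stands still between calls to the robot, and variables do not carry over. Pictures are saved under pics/ and viewed, at most 10 in all, crops included, and the job is handed in when it is done.

Besides the shell and the picture viewer there is one more tool, called by a JSON object that holds its "name" and its "arguments". step_arm: Moves the arm, as the interface text tells. Its arguments: {"type":"object","properties":{"rows":{"type":"array","items":{"type":"object","properties":{"tx":{"type":"number"},"ty":{"type":"number"},"tz":{"type":"number"},"turn":{"type":"number"},"grip":{"type":"number"}}}},"newtons":{"type":"number"}},"required":["rows"]}

```bash
mkdir -p pics
cat > h.py <<'E'
import numpy as np,cv2,pickle
def cam(n):
    from cell import r
    s=r.get_state();c=r.capture(n);c['state']=s
    pickle.dump(c,open(f'pics/{n}.pkl','wb'));return c
def load(n): return pickle.load(open(f'pics/{n}.pkl','rb'))
def ray(c,u,v):
    f=200/np.tan(np.radians(c['fovy'])/2)
    d=np.array([(u-c['cx'])/f,(v-c['cy'])/f,1.])
    if 'camera_from_world' in c: M=np.linalg.inv(np.array(c['camera_from_world']))
    else:
        from scipy.spatial.transform import Rotation as R
        T=np.eye(4);T[:3,:3]=R.from_quat(c['state']['ee_rot']).as_matrix();T[:3,3]=c['state']['tcp_pos']
        M=T@np.array(c['T_tool_cam'])
    return M[:3,3],M[:3,:3]@d
def onz(c,u,v,z):
    o,d=ray(c,u,v);return o+d*(z-o[2])/d[2]
def proj(c,p):
    f=200/np.tan(np.radians(c['fovy'])/2)
    M=np.array(c['camera_from_world']);q=M[:3,:3]@np.array(p)+M[:3,3]
    return f*q[0]/q[2]+c['cx'],f*q[1]/q[2]+c['cy']
E
python3 - <<'E'
from h import *
a=[]
for n in('scene','side','wrist'):
    c=cam(n);a.append(c['pixels']);print(n,c['fovy'],c['cx'],c['cy'])
    cv2.imwrite(f'pics/{n}0.png',c['pixels'])
    if n!='wrist':print(np.linalg.inv(np.array(c['camera_from_world'])).round(2))
print(c['T_tool_cam'],c['state'])
E
```

```text
scene 53.85223234296943 320.1556549858466 202.4023427002531
[[ 5.9000e-01 -4.6000e-01  6.6000e-01 -1.7961e+02]
 [-8.0000e-01 -3.4000e-01  4.9000e-01 -5.3134e+02]
 [ 0.0000e+00 -8.2000e-01 -5.7000e-01  7.2484e+02]
 [ 0.0000e+00  0.0000e+00  0.0000e+00  1.0000e+00]]
side 57.26460670602612 326.19860241324415 195.81981598027613
[[-1.0000e+00 -2.0000e-02  3.0000e-02  5.4535e+02]
 [-3.0000e-02  5.2000e-01 -8.5000e-01  9.5134e+02]
 [-0.0000e+00 -8.5000e-01 -5.2000e-01  6.3443e+02]
 [ 0.0000e+00  0.0000e+00  0.0000e+00  1.0000e+00]]
wrist 69.2638896811001 318.3234455095982 197.67296948214477
[[-1.58532175e-04 -9.54195962e-01 -2.99182289e-01  7.57349501e+01]
 [ 9.99999967e-01 -2.12462242e-04  1.47730816e-04  8.60117763e-01]
 [-2.04529088e-04 -2.99182255e-01  9.54195963e-01 -1.42528608e+02]
 [ 0.00000000e+00  0.00000000e+00  0.00000000e+00  1.00000000e+00]] {'clock': 0.1, 'joint_positions': array([ 1.19310023e+00,  2.64680447e-01,  1.60525864e+00,  1.66693578e-05,
        1.27369891e+00, -3.69005135e-02]), 'qvel': array([-0.00132022, -0.00227558, -0.00204572, -0.001084  , -0.00159204,
        0.00012238]), 'effort': array([ 7.07328181e-04, -5.16705823e+01, -3.68589950e+01,  9.72873954e-05,
        6.09437615e-03, -5.27482005e-07]), 'tcp_pos': array([225.35985725, 635.55870754, 230.07329795]), 'ee_rot': array([ 1.69576719e-01,  9.85516459e-01, -9.99138155e-04, -2.18279711e-04]), 'force': array([-0.18456688,  0.39938601, -0.44044173]), 'torque': array([ 0.02173013, -0.0031822 , -0.02507443]), 'finger_force': 0.0, 'finger_gap': 85.08747383801943}
```

View pics/scene0.png

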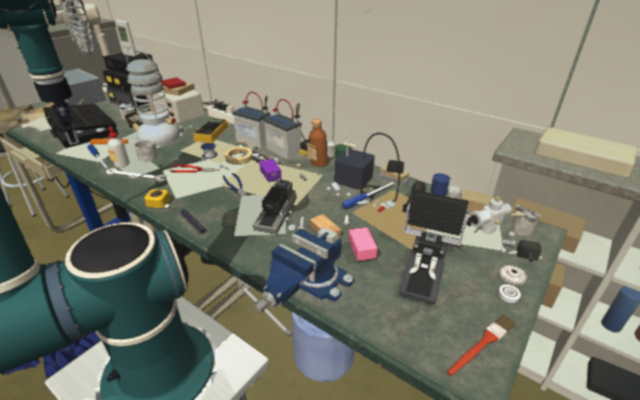

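View pics/side0.png

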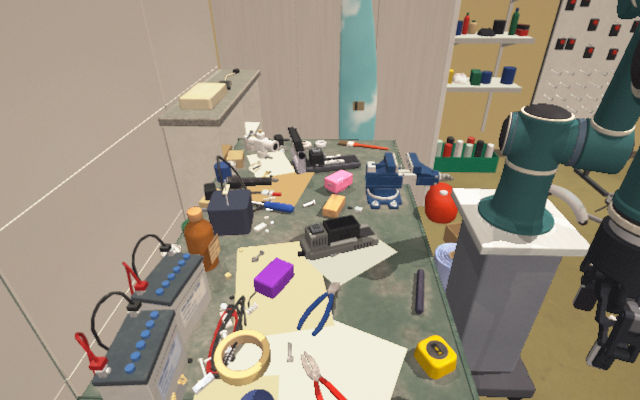

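The scene view shows the charger with a dark pack at about (275,205), and the vice at (310,265). The lamp's shoe is at (422,270), and there are pink (362,243) and purple (270,170) look-alikes. In the side view the charger is at (338,237) and the lamp at (325,160). The dark grey pack on the charger fits the description, and I'll confirm it in an enlarged crop.

Run:
```python
from h import *
s=load('scene')['pixels'];d=load('side')['pixels']
def cr(im,x,y,w,h): return cv2.resize(im[y:y+h,x:x+w],(400,300),interpolation=cv2.INTER_CUBIC)
o=np.vstack([np.hstack([cr(s,235,165,80,60+0),cr(d,290,205,100,75)]),np.hstack([cr(s,375,180,160,120),cr(d,270,115,100,75)])])
cv2.imwrite('pics/crop1.png',o)
```

```text
(no output)
```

View pics/crop1.png

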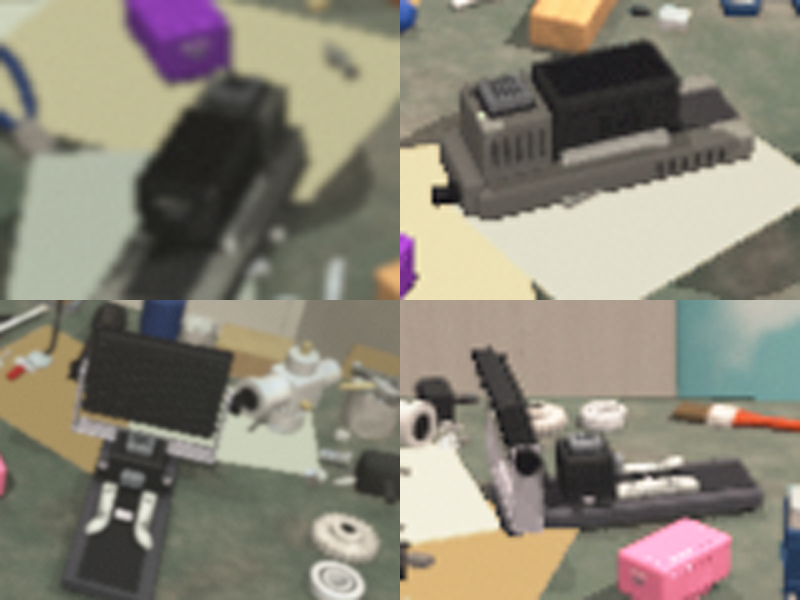

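Run:
```python
from h import *
s=load('scene');d=load('side')
def tri(a,b):
    o1,d1=ray(s,*a);o2,d2=ray(d,*b);d1/=np.linalg.norm(d1);d2/=np.linalg.norm(d2)
    t=np.linalg.lstsq(np.c_[d1,-d2],o2-o1,rcond=None)[0];p,q=o1+d1*t[0],o2+d2*t[1];return ((p+q)/2).round(1),np.linalg.norm(p-q).round(1)
print('button',tri((235+245/5,165+85/5),(290+107/4,205+95/4)))
print('button z77',onz(s,284,182,77),onz(d,316.7,228.7,77))
# side: pack top corners z=74 : crop(535,65),(635,42),(680,75),(550,105)
for u,v in((535,65),(635,42),(680,75),(550,105)):print('packtop',onz(d,290+(u-400)/4,205+v/4,74).round(1))
# lamp base front corners scene, z~20
for u,v in((63,585),(150,600)):print('lampfront',onz(s,375+u/2.5,180+(v-300)/2.5,24).round(1))
print('lampbutton',tri((375+140/2.5,180+140/2.5),(270+183/4,115+137/4)))
```

```text
button (array([599.5, 185.2,  70.6]), np.float64(9.0))
button z77 [598.14798685 179.28148617  77.        ] [595.38267874 198.51021306  77.        ]
packtop [578.9 161.   74. ]
packtop [512.4 132.   74. ]
packtop [483.8 169.2  74. ]
packtop [567.7 204.4  74. ]
lampfront [ 445.7 -306.6   24. ]
lampfront [ 477.1 -379.5   24. ]
lampbutton (array([ 626.3, -296.5,   75.2]), np.float64(0.5))
```

Confirmed: the dark grey pack on the charger, at scene (272,197) and side (340,230), is the one meant. Its nose points toward the button block. The pink and purple ones don't fit. The tool's yaw needs a half turn so that the last joint stays in range at both stations. I'll move over the charger and look with the wrist camera.

{"name": "step_arm", "arguments": {"rows": [{"tx": 12, "ty": -18, "tz": 12, "turn": -0.12}, {"tx": 16, "ty": -23.5, "tz": 12, "turn": -0.12}, {"tx": 16, "ty": -23.5, "tz": 12, "turn": -0.12}, {"tx": 16, "ty": -23.5, "tz": 12, "turn": -0.12}, {"tx": 16, "ty": -23.5, "tz": 12, "turn": -0.12}, {"tx": 16, "ty": -23.5, "tz": 12, "turn": -0.12}, {"tx": 16, "ty": -23.5, "tz": 12, "turn": -0.12}, {"tx": 16, "ty": -23.5, "tz": 12, "turn": -0.12}, {"tx": 16, "ty": -23.5, "tz": 12, "turn": -0.12}, {"tx": 16, "ty": -23.5, "tz": 12, "turn": -0.12}]}}

```text
schema error: expected keys tx, ty, tz, turn, grip
```

{"name": "step_arm", "arguments": {"rows": [{"tx": 16, "ty": -23.5, "turn": -0.12}, {"tx": 16, "ty": -23.5, "turn": -0.12}, {"tx": 16, "ty": -23.5, "turn": -0.12}, {"tx": 16, "ty": -23.5, "turn": -0.12}, {"tx": 16, "ty": -23.5, "turn": -0.12}, {"tx": 16, "ty": -23.5, "turn": -0.12}, {"tx": 16, "ty": -23.5, "turn": -0.12}, {"tx": 16, "ty": -23.5, "turn": -0.12}, {"tx": 16, "ty": -23.5, "turn": -0.12}, {"tx": 12, "ty": -18, "turn": -0.12, "grip": 0}]}}

```text
schema error: expected keys tx, ty, tz, turn, grip
```

{"name": "step_arm", "arguments": {"rows": [{}, {}, {}]}}

```text
schema error: expected keys tx, ty, tz, turn, grip
```

Run:
```python
from h import *
c=cam('wrist');pickle.dump(c,open('pics/wc.pkl','wb'))
cv2.imwrite('pics/wc.png',cv2.resize(c['pixels'],(800,500)));s=c['state'];print(s['clock'],s['tcp_pos'],s['ee_rot'],s['joint_positions'],s['finger_gap'])
```

```text
0.15 [225.39519806 635.67772557 230.23510978] [ 1.69577598e-01  9.85516456e-01 -8.46932928e-04 -1.89676412e-04] [ 1.19311315e+00  2.64616870e-01  1.60503831e+00  2.36703865e-05
  1.27367315e+00 -3.68879045e-02] 85.5841441558893
```

View pics/wc.png

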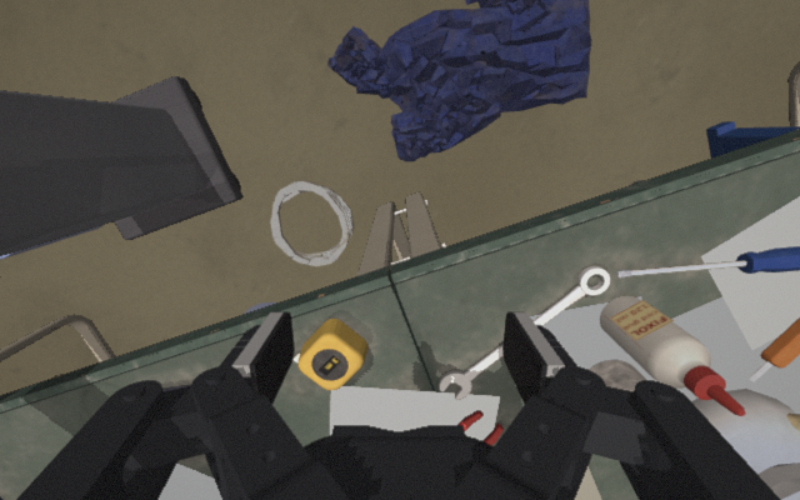

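The wrist view at the start pose shows the bench edge and the fingers at the bottom; nothing was moved. Rows need all five keys, so I'll redo the move.

{"name": "step_arm", "arguments": {"rows": [{"tx": 9, "ty": -18, "tz": 12, "turn": -0.12, "grip": 0}, {"tx": 13.5, "ty": -25, "tz": 12, "turn": -0.12, "grip": 0}, {"tx": 13.5, "ty": -25, "tz": 12, "turn": -0.12, "grip": 0}, {"tx": 13.5, "ty": -25, "tz": 12, "turn": -0.12, "grip": 0}, {"tx": 13.5, "ty": -25, "tz": 12, "turn": -0.12, "grip": 0}, {"tx": 13.5, "ty": -25, "tz": 12, "turn": -0.12, "grip": 0}, {"tx": 13.5, "ty": -25, "tz": 12, "turn": -0.12, "grip": 0}, {"tx": 13.5, "ty": -25, "tz": 12, "turn": -0.12, "grip": 0}, {"tx": 13.5, "ty": -25, "tz": 12, "turn": -0.12, "grip": 0}, {"tx": 13.5, "ty": -25, "tz": 12, "turn": -0.12, "grip": 0}]}}

```text
clock: 1.03
tcp_pos: [356.4, 391.8, 351.7]
ee_rot: [0.698, 0.716, -0.0, 0.0]
force: [0.7, 0.2, -0.2]
finger_gap: 0.3
finger_force: 0.0
```

{"name": "step_arm", "arguments": {"rows": [{"tx": 13.5, "ty": -25, "tz": 0, "turn": -0.12, "grip": 0}, {"tx": 13.5, "ty": -25, "tz": 0, "turn": -0.12, "grip": 0}, {"tx": 13.5, "ty": -25, "tz": 0, "turn": -0.12, "grip": 0}, {"tx": 13.5, "ty": -25, "tz": 0, "turn": -0.12, "grip": 0}, {"tx": 13.5, "ty": -25, "tz": 0, "turn": -0.12, "grip": 0}, {"tx": 13.5, "ty": -25, "tz": 0, "turn": -0.12, "grip": 0}, {"tx": 13.5, "ty": -25, "tz": 0, "turn": -0.12, "grip": 0}, {"tx": 13.5, "ty": -25, "tz": 0, "turn": -0.12, "grip": 0}, {"tx": 13.5, "ty": -25, "tz": 0, "turn": -0.12, "grip": 0}, {"tx": 9, "ty": -20, "tz": 0, "turn": -0.12, "grip": 0}]}}

```text
clock: 1.87
tcp_pos: [487.3, 146.2, 351.1]
ee_rot: [0.981, 0.196, 0.0, 0.0]
force: [0.2, -0.2, -0.4]
finger_gap: -0.0
finger_force: 0.0
```

{"name": "step_arm", "arguments": {"rows": [{"tx": 0, "ty": 0, "tz": 0, "turn": 0, "grip": 0}, {"tx": 0, "ty": 0, "tz": 0, "turn": 0, "grip": 0}, {"tx": 0, "ty": 0, "tz": 0, "turn": 0, "grip": 0}]}}

```text
clock: 2.12
tcp_pos: [486.3, 148.5, 351.1]
ee_rot: [0.98, 0.2, -0.0, -0.0]
force: [0.2, 0.9, -0.9]
finger_gap: 0.2
finger_force: 0.0
```

Run:
```python
from h import *
c=cam('wrist');pickle.dump(c,open('pics/wc.pkl','wb'))
cv2.imwrite('pics/wc2.png',cv2.resize(c['pixels'],(800,500)));s=c['state'];print(s['clock'],s['tcp_pos'],s['ee_rot'],s['joint_positions'],s['finger_gap'])
```

```text
2.1167 [486.32211483 148.49498583 351.12668436] [ 9.79856616e-01  1.99701939e-01 -2.16113015e-04 -3.17498509e-04] [ 2.46915117e-01 -1.07210206e-01  1.78531554e+00  6.57900867e-04
  1.46389001e+00  1.41553364e+00] 0.23041101300410652
```

View pics/wc2.png

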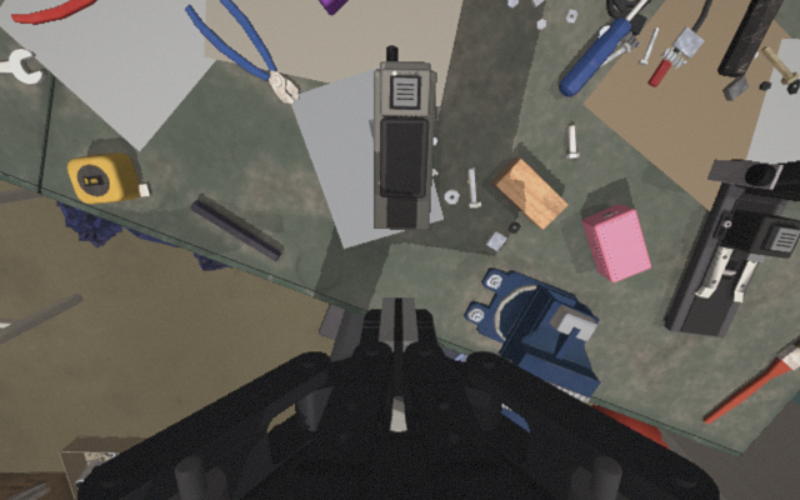

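The wrist view shows the charger at (405,150) of 800x500, with the button at (405,92) and the pack top between (381,118) and (428,196). The lamp shoe is at (720,270), the wood block at (531,193) and the bolt at (474,187). I'll measure these with contours.

```bash
cat > m.py <<'E'
from h import *
def rect(c,box,lo,hi,z):
    x0,y0,x1,y1=box;g=cv2.cvtColor(c['pixels'],cv2.COLOR_BGR2GRAY)[y0:y1,x0:x1]
    m=cv2.inRange(g,lo,hi);m=cv2.morphologyEx(m,cv2.MORPH_OPEN,np.ones((3,3)))
    k=max(cv2.findContours(m,0,1)[0],key=cv2.contourArea);b=cv2.boxPoints(cv2.minAreaRect(k))+[x0,y0]
    P=np.array([onz(c,u,v,z)[:2] for u,v in b]);e=np.roll(P,-1,0)-P;L=np.linalg.norm(e,axis=1)
    i=np.argmax(L);a=np.arctan2(e[i,1],e[i,0]);a=(a+np.pi/2)%np.pi-np.pi/2
    print(b.round(1).tolist(),'ctr',P.mean(0).round(1),'sides',L.round(1),'yaw',round(a,4))
E
python3 - <<'E'
from m import *
c=load('wc')
g=cv2.cvtColor(c['pixels'],cv2.COLOR_BGR2GRAY)
print(g[73,290:360:2]);print(g[120,290:360:2]);print(g[40:190:3,324])
rect(c,(300,88,348,162),0,42,74)
E
```

```text
[161 157 161 163 152 116 124 110 138 139 141  58  72 145 140 143 138 138
 138 139 140 141  50  86 140 140 128  85  91 116 163 167 151  85  95]
[159 161 161 161 150 118 129  65  62  69  49  47  46  46  47  45  47  48
  49  47  46  47  44  50  66  56  66  89  74  71  72  70  79  80  80]
[162 162 161 105 102  90 125  55 145  83 121 138 132  81 142  67 131 127
  52  66  48  51  43  48  45  45  49  54  46  42  44  47  42  50  48  39
  45  43  38  39  46  45  48  45  49  47  43  42  82  80]
[[325.0, 154.0], [329.0, 154.0], [329.0, 158.0], [325.0, 158.0]] ctr [499.9 141. ] sides [5.8 5.8 5.8 5.8] yaw 0.413
```

Run:
```python
from m import *
c=load('wc')
rect(c,(302,90,346,159),0,58,74)
rect(c,(310,58,340,90),126,160,77)
# edges of charger body by row: left/right transitions; fit lines
g=cv2.cvtColor(c['pixels'],cv2.COLOR_BGR2GRAY).astype(float)
for r in (60,68,73,80,86,100,110,120,130,140,150,165,175): print(r,g[r,296:352].astype(int).tolist())
```

```text
[[303.7, 157.7], [306.3, 96.7], [338.3, 98.1], [335.7, 159.1]] ctr [531.9 164.2] sides [84.1 43.9 84.2 46.7] yaw 0.3767
[[328.0, 58.0], [339.0, 58.0], [339.0, 89.0], [328.0, 89.0]] ctr [604.2 177.1] sides [14.4 38.1 14.8 38.1] yaw 0.4233
60 [159, 158, 149, 114, 124, 144, 138, 127, 105, 116, 133, 142, 140, 139, 142, 132, 101, 95, 118, 139, 121, 77, 64, 65, 66, 71, 76, 70, 72, 73, 74, 70, 73, 75, 75, 81, 73, 72, 82, 97, 119, 141, 143, 144, 140, 138, 140, 116, 89, 101, 103, 105, 101, 107, 161, 161]
68 [162, 160, 151, 108, 116, 129, 126, 117, 100, 119, 137, 141, 141, 140, 139, 130, 57, 45, 76, 139, 142, 136, 108, 107, 112, 114, 111, 111, 110, 110, 111, 107, 89, 88, 99, 121, 142, 129, 62, 45, 66, 107, 139, 141, 140, 138, 136, 116, 82, 90, 92, 89, 119, 164, 166, 163]
73 [163, 162, 152, 110, 116, 127, 124, 122, 110, 121, 138, 142, 139, 140, 141, 128, 58, 42, 72, 132, 145, 145, 140, 144, 143, 145, 138, 138, 138, 139, 138, 140, 139, 139, 140, 144, 141, 124, 50, 44, 86, 140, 140, 140, 140, 138, 128, 105, 85, 93, 91, 89, 116, 164, 163, 166]
80 [163, 161, 153, 110, 117, 130, 127, 120, 98, 121, 1
[... 1667 characters left out ...]
9, 81, 76, 83, 84, 77, 38, 43, 55, 63, 51, 45, 45, 47, 50, 43, 45, 42, 47, 46, 47, 42, 46, 46, 43, 48, 47, 48, 44, 45, 51, 41, 42, 45, 43, 44, 40, 48, 51, 63, 62, 53, 58, 86, 87, 86, 106, 160, 164, 156, 119, 70, 67, 71]
165 [161, 163, 152, 89, 86, 93, 98, 93, 98, 95, 94, 96, 91, 66, 48, 45, 48, 47, 53, 44, 47, 50, 46, 44, 49, 51, 47, 44, 53, 48, 46, 47, 47, 47, 44, 45, 48, 64, 93, 96, 98, 98, 95, 96, 97, 98, 94, 81, 100, 162, 162, 161, 162, 162, 162, 157]
175 [162, 163, 150, 87, 88, 95, 95, 93, 92, 95, 97, 93, 89, 67, 49, 45, 47, 46, 41, 46, 50, 46, 47, 45, 45, 43, 42, 48, 47, 45, 50, 47, 46, 50, 46, 49, 51, 75, 96, 98, 96, 94, 96, 94, 95, 91, 88, 110, 161, 164, 163, 162, 162, 163, 164, 161]
```

Run:
```python
from m import *
c=load('wc');o=lambda u,v,z:onz(c,u,v,z)[:2]
B=o(323.7,73.5,77);P=o(321,127.7,74);F=o(321.1,170,24)
print(B,P,F)
A=lambda a,b:np.arctan2(*(b-a)[::-1])
print('yaw',A(P,B),A(F,B),A(F,P),A(o(298.7,175,22),o(298.7,60,22)),A(o(343.3,175,22),o(343.3,73,22)))
w=o(298.7,170,22)-o(343.3,170,22);print('width',np.linalg.norm(w))
b=o(312.5,73.5,77)-o(334.8,73.5,77);print('btn',np.linalg.norm(b),np.linalg.norm(o(323.7,61,77)-o(323.7,86,77)),np.linalg.norm(B-P))
g=cv2.cvtColor(c['pixels'],cv2.COLOR_BGR2GRAY);print(g[50:110,324].tolist());print(g[150:190,321].tolist())
```

```text
[599.4120411  189.20278256] [533.32287926 164.77040291] [467.99560406 136.1614257 ]
yaw 0.35410558849745083 0.3836169795034535 0.4127739173990237 0.3817062493116284 0.42771107056059976
width 73.90535397033167
btn 29.640679918024098 30.703805314865317 70.46075849897053
[91, 101, 102, 104, 100, 90, 120, 139, 125, 106, 72, 55, 103, 140, 145, 147, 142, 83, 110, 141, 121, 74, 106, 138, 122, 79, 132, 142, 108, 81, 131, 142, 142, 144, 118, 67, 44, 80, 131, 139, 140, 127, 88, 52, 52, 46, 57, 66, 55, 50, 48, 44, 53, 51, 49, 50, 43, 50, 50, 48]
[46, 44, 42, 41, 36, 45, 43, 37, 43, 44, 49, 49, 50, 50, 45, 51, 45, 43, 52, 46, 45, 49, 45, 51, 47, 43, 49, 48, 46, 47, 46, 46, 62, 83, 148, 109, 84, 82, 87, 81]
```

The yaws agree at about 0.385, and the button-to-pack distance of 70 mm is right. The charger origin is about (534,164) and the button about (599,189.5). Next I press the button.

{"name": "step_arm", "arguments": {"rows": [{"tx": 14, "ty": 5, "tz": -20, "turn": -0.017, "grip": 0}, {"tx": 17, "ty": 6, "tz": -30, "turn": 0, "grip": 0}, {"tx": 17, "ty": 6, "tz": -35, "turn": 0, "grip": 0}, {"tx": 17, "ty": 6, "tz": -35, "turn": 0, "grip": 0}, {"tx": 17, "ty": 6, "tz": -35, "turn": 0, "grip": 0}, {"tx": 17, "ty": 6, "tz": -35, "turn": 0, "grip": 0}, {"tx": 14, "ty": 6, "tz": -30, "turn": 0, "grip": 0}, {"tx": 0, "ty": 0, "tz": -20, "turn": 0, "grip": 0}, {"tx": 0, "ty": 0, "tz": 0, "turn": 0, "grip": 0}, {"tx": 0, "ty": 0, "tz": 0, "turn": 0, "grip": 0}]}}

```text
clock: 3.0
tcp_pos: [597.8, 190.0, 109.6]
ee_rot: [0.981, 0.192, -0.002, 0.0]
force: [0.2, 0.0, 1.4]
finger_gap: 0.1
finger_force: 0.0
```

{"name": "step_arm", "arguments": {"rows": [{"tx": 1, "ty": 0, "tz": -15, "turn": 0, "grip": 0}, {"tx": 0, "ty": 0, "tz": -12, "turn": 0, "grip": 0}, {"tx": 0, "ty": 0, "tz": -4, "turn": 0, "grip": 0}, {"tx": 0, "ty": 0, "tz": -2, "turn": 0, "grip": 0}, {"tx": 0, "ty": 0, "tz": -2, "turn": 0, "grip": 0}, {"tx": 0, "ty": 0, "tz": -2, "turn": 0, "grip": 0}, {"tx": 0, "ty": 0, "tz": -1, "turn": 0, "grip": 0}, {"tx": 0, "ty": 0, "tz": 0, "turn": 0, "grip": 0}]}}

```text
clock: 3.67
tcp_pos: [601.1, 189.4, 74.0]
ee_rot: [0.982, 0.191, 0.001, -0.0]
force: [0.1, 0.3, 1.6]
finger_gap: -0.2
finger_force: 0.9
```

{"name": "step_arm", "arguments": {"rows": [{"tx": 0, "ty": 0, "tz": -1.5, "turn": 0, "grip": 0}, {"tx": 0, "ty": 0, "tz": -1.5, "turn": 0, "grip": 0}, {"tx": 0, "ty": 0, "tz": -1, "turn": 0, "grip": 0}, {"tx": 0, "ty": 0, "tz": 0, "turn": 0, "grip": 0}]}}

```text
clock: 4.0
tcp_pos: [601.2, 189.3, 69.9]
ee_rot: [0.982, 0.191, 0.001, -0.0]
force: [-0.8, 0.5, 4.3]
finger_gap: -0.1
finger_force: 2.0
```

{"name": "step_arm", "arguments": {"rows": [{"tx": 0, "ty": 0, "tz": -1, "turn": 0, "grip": 0}, {"tx": 0, "ty": 0, "tz": -1, "turn": 0, "grip": 0}, {"tx": 0, "ty": 0, "tz": 0, "turn": 0, "grip": 0}, {"tx": 0, "ty": 0, "tz": 0, "turn": 0, "grip": 0}]}}

```text
clock: 4.33
tcp_pos: [601.4, 189.3, 69.5]
ee_rot: [0.982, 0.191, 0.001, -0.0]
force: [-4.4, -0.9, 11.4]
finger_gap: 0.2
finger_force: 6.0
```

Run:
```python
from h import *
a=load('side')['pixels'].copy();c=cam('side');b=c['pixels'];print(c['state']['tcp_pos'],c['state']['force'])
f=lambda i:cv2.resize(i[205:280,290:390],(400,300),interpolation=2)
cv2.imwrite('pics/press.png',np.hstack([f(a),f(b)]))
```

```text
[601.35462057 189.34661844  69.48311341] [-4.4049947  -0.9294162  11.41533733]
```

View pics/press.png

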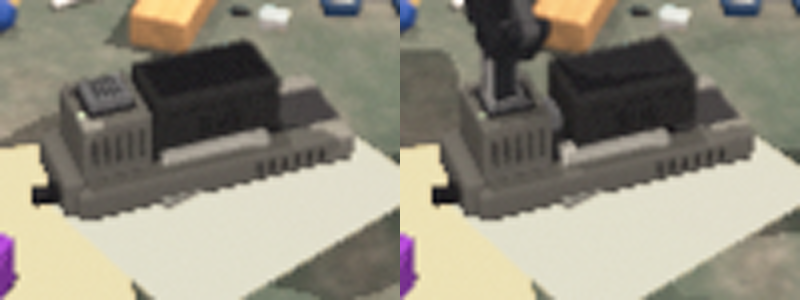

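The side view shows the pack sprung back about 10 mm: the rear edge moved from 278 to 295 in the crop, and a gap shows at the block. Next I rise, open, and come down over the pack.

{"name": "step_arm", "arguments": {"rows": [{"tx": 0, "ty": 0, "tz": 20, "turn": 0, "grip": 0}, {"tx": 0, "ty": 0, "tz": 35, "turn": 0, "grip": 0}, {"tx": -13, "ty": -5, "tz": 20, "turn": 0, "grip": 85}, {"tx": -25, "ty": -9.5, "tz": 0, "turn": 0, "grip": 85}, {"tx": -25, "ty": -9.5, "tz": 0, "turn": 0, "grip": 85}, {"tx": -24.5, "ty": -9.5, "tz": 0, "turn": 0, "grip": 85}, {"tx": 0, "ty": 0, "tz": 0, "turn": 0, "grip": 85}, {"tx": 0, "ty": 0, "tz": 0, "turn": 0, "grip": 85}, {"tx": 0, "ty": 0, "tz": 0, "turn": 0, "grip": 85}, {"tx": 0, "ty": 0, "tz": 0, "turn": 0, "grip": 85}]}}

```text
clock: 5.22
tcp_pos: [514.2, 156.0, 142.5]
ee_rot: [0.982, 0.191, 0.001, -0.0]
force: [0.3, 0.9, 0.9]
finger_gap: 85.0
finger_force: 0.0
```

Run:
```python
from m import *
c=cam('wrist');s=c['state'];print(s['tcp_pos'],s['ee_rot'],s['force'],s['finger_gap'])
cv2.imwrite('pics/w3.png',c['pixels'])
```

```text
[514.24482249 155.96773556 142.52258094] [ 9.81646795e-01  1.90707218e-01  5.70769496e-04 -2.75362287e-05] [0.25428026 0.87780437 0.89606364] 85.04134968501945
```

View pics/w3.png

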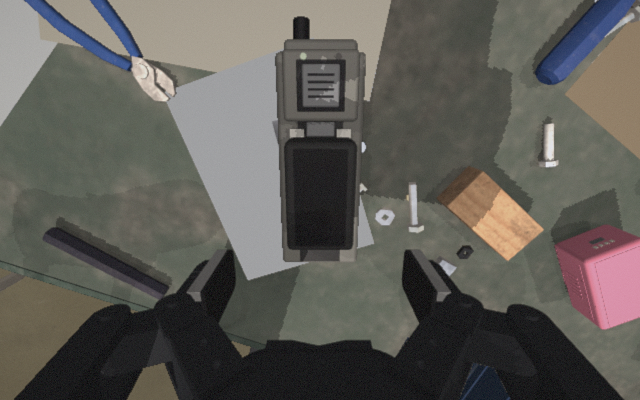

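The wrist view from above shows the pack top from (286,138) to (355,249) and the button cap from (298,60) to (345,110). The fingers are open and nearly square to the pack.

Run:
```python
from m import *
c=load('wrist');o=lambda u,v,z:onz(c,u,v,z)[:2]
g=cv2.cvtColor(c['pixels'],cv2.COLOR_BGR2GRAY).astype(int)
for r in(150,170,200,230):print(r,g[r,276:296].tolist(),g[r,346:372].tolist())
for r in(50,60,70,80):print(r,g[r,272:290].tolist(),g[r,350:370].tolist())
B=o(322,85,77);P=o(320.5,193.5,74);A=lambda a,b:np.arctan2(*(b-a)[::-1])
print(B,P,A(P,B),np.linalg.norm(B-P))
t=c['state']['tcp_pos'][:2];q=c['state']['ee_rot'];print('toolyaw',2*np.arctan2(q[1],q[0]))
```

```text
150 [163, 161, 150, 79, 74, 80, 87, 82, 48, 34, 40, 40, 47, 50, 48, 51, 47, 32, 31, 35] [38, 42, 49, 49, 48, 51, 49, 48, 42, 38, 47, 73, 91, 83, 77, 121, 206, 205, 174, 88, 68, 73, 79, 80, 78, 84]
170 [161, 163, 159, 139, 77, 72, 81, 86, 78, 35, 41, 35, 45, 44, 44, 49, 49, 40, 34, 30] [31, 34, 44, 49, 49, 48, 45, 41, 37, 46, 78, 90, 82, 75, 72, 68, 71, 69, 70, 73, 70, 71, 71, 73, 75, 78]
200 [160, 159, 163, 163, 151, 76, 70, 78, 85, 78, 40, 40, 39, 44, 43, 47, 48, 43, 34, 29] [39, 46, 46, 46, 45, 45, 45, 38, 50, 82, 85, 80, 75, 99, 160, 148, 104, 95, 95, 93, 91, 93, 94, 96, 102, 100]
230 [161, 160, 164, 165, 161, 152, 74, 73, 74, 84, 76, 36, 33, 36, 35, 35, 37, 35, 34, 28] [46, 46, 42, 49, 42, 40, 43, 79, 128, 118, 105, 116, 157, 164, 161, 160, 160, 160, 160, 163, 159, 161, 163, 161, 148, 104]
50 [163, 161, 162, 164, 161, 159, 160, 159, 161, 159, 148, 102, 78, 82, 85, 85, 86, 84] [88, 89, 87, 85, 87, 86, 86, 88, 122, 162, 164, 162, 160, 161, 163, 163, 161, 160, 161, 159]
60 [159, 160, 147, 75, 77, 88, 97, 105, 108, 99, 74, 83, 91, 100, 104, 106, 103, 103] [103, 104, 102, 104, 103, 106, 102, 93, 83, 79, 102, 104, 97, 94, 89, 111, 159, 163, 161, 163]
70 [159, 159, 162, 146, 76, 74, 84, 88, 88, 85, 71, 76, 88, 99, 102, 102, 106, 107] [105, 103, 102, 104, 101, 104, 96, 89, 83, 74, 92, 93, 89, 84, 75, 98, 162, 163, 163, 164]
80 [162, 159, 161, 149, 72, 69, 79, 87, 90, 89, 75, 71, 83, 95, 103, 102, 103, 102] [139, 139, 132, 128, 111, 127, 124, 107, 88, 84, 91, 90, 85, 79, 103, 165, 164, 164, 165, 162]
[600.11020489 188.17855493] [528.5399462 160.1695738] 0.37302683134485276 76.85574117910369
toolyaw 0.38376513555402497
```

{"name": "step_arm", "arguments": {"rows": [{"tx": 0.5, "ty": -1.4, "tz": -15, "turn": 0, "grip": 85}, {"tx": 0, "ty": 0, "tz": -28, "turn": 0, "grip": 85}, {"tx": 0, "ty": 0, "tz": -30, "turn": 0, "grip": 85}, {"tx": 0, "ty": 0, "tz": -20, "turn": 0, "grip": 85}, {"tx": 0, "ty": 0, "tz": -11, "turn": 0, "grip": 75}, {"tx": 0, "ty": 0, "tz": 0, "turn": 0, "grip": 65}, {"tx": 0, "ty": 0, "tz": 0, "turn": 0, "grip": 60}, {"tx": 0, "ty": 0, "tz": 0, "turn": 0, "grip": 58}], "newtons": 30}}

```text
clock: 5.93
tcp_pos: [515.2, 154.7, 39.6]
ee_rot: [0.982, 0.191, 0.001, -0.0]
force: [0.6, -0.1, 0.5]
finger_gap: 58.2
finger_force: 0.0
```

{"name": "step_arm", "arguments": {"rows": [{"tx": 0, "ty": 0, "tz": 0, "turn": 0, "grip": 56}, {"tx": 0, "ty": 0, "tz": 0, "turn": 0, "grip": 54}, {"tx": 0, "ty": 0, "tz": 0, "turn": 0, "grip": 45}, {"tx": 0, "ty": 0, "tz": 0, "turn": 0, "grip": 45}, {"tx": 0, "ty": 0, "tz": 0, "turn": 0, "grip": 45}]}}

```text
clock: 6.35
tcp_pos: [515.3, 154.8, 40.2]
ee_rot: [0.982, 0.191, 0.002, -0.0]
force: [-0.1, 0.4, 6.2]
finger_gap: 53.9
finger_force: 33.1
```

{"name": "step_arm", "arguments": {"rows": [{"tx": 0, "ty": 0, "tz": 0, "turn": 0, "grip": 45}, {"tx": -1.85, "ty": -0.75, "tz": 0, "turn": 0, "grip": 45}, {"tx": -3.7, "ty": -1.5, "tz": 0, "turn": 0, "grip": 45}, {"tx": -5.55, "ty": -2.25, "tz": 0, "turn": 0, "grip": 45}, {"tx": -5.55, "ty": -2.25, "tz": 0, "turn": 0, "grip": 45}], "newtons": 60}}

```text
clock: 6.77
tcp_pos: [499.3, 148.1, 40.3]
ee_rot: [0.982, 0.191, 0.003, -0.0]
force: [1.6, 1.8, 6.5]
finger_gap: 52.9
finger_force: 63.6
```

{"name": "step_arm", "arguments": {"rows": [{"tx": -5.55, "ty": -2.25, "tz": 0.3, "turn": 0, "grip": 45}, {"tx": -5.55, "ty": -2.25, "tz": 0, "turn": 0, "grip": 45}, {"tx": -5.55, "ty": -2.25, "tz": 0, "turn": 0, "grip": 45}, {"tx": -5.55, "ty": -2.25, "tz": 0, "turn": 0, "grip": 45}, {"tx": -5.55, "ty": -2.25, "tz": 0, "turn": 0, "grip": 45}]}}

```text
clock: 7.18
tcp_pos: [471.0, 136.7, 40.3]
ee_rot: [0.982, 0.191, 0.002, -0.0]
force: [3.2, 1.2, 6.5]
finger_gap: 52.9
finger_force: 63.5
```

{"name": "step_arm", "arguments": {"rows": [{"tx": -5.55, "ty": -2.25, "tz": 0, "turn": 0, "grip": 45}, {"tx": -5.55, "ty": -2.25, "tz": 0, "turn": 0, "grip": 45}, {"tx": -5.55, "ty": -2.25, "tz": 0, "turn": 0, "grip": 45}, {"tx": -4, "ty": -1.6, "tz": 0, "turn": 0, "grip": 45}, {"tx": 0, "ty": 0, "tz": 0, "turn": 0, "grip": 45}, {"tx": 0, "ty": 0, "tz": 0, "turn": 0, "grip": 45}]}}

```text
clock: 7.68
tcp_pos: [449.7, 128.0, 40.3]
ee_rot: [0.982, 0.191, 0.002, 0.0]
force: [-0.9, -1.2, 9.2]
finger_gap: 53.2
finger_force: 63.6
```

{"name": "step_arm", "arguments": {"rows": [{"tx": 0, "ty": 0, "tz": 3, "turn": 0, "grip": 45}, {"tx": 0, "ty": 0, "tz": 6, "turn": 0, "grip": 45}, {"tx": 0, "ty": 0, "tz": 12, "turn": 0, "grip": 45}, {"tx": 0, "ty": 0, "tz": 20, "turn": 0, "grip": 45}, {"tx": 0, "ty": 0, "tz": 30, "turn": 0, "grip": 45}]}}

```text
clock: 8.1
tcp_pos: [444.7, 127.0, 107.1]
ee_rot: [0.982, 0.191, -0.004, 0.0]
force: [0.3, -0.4, -2.0]
finger_gap: 53.3
finger_force: 63.4
```

{"name": "step_arm", "arguments": {"rows": [{"tx": 0, "ty": -3, "tz": 32, "turn": 0, "grip": 45}, {"tx": 0, "ty": -8, "tz": 38, "turn": 0, "grip": 45}, {"tx": 0, "ty": -16, "tz": 36, "turn": 0, "grip": 45}, {"tx": 0, "ty": -22, "tz": 28, "turn": 0, "grip": 45}, {"tx": 0, "ty": -30, "tz": 16, "turn": -0.02, "grip": 45}, {"tx": 0, "ty": -33, "tz": 0, "turn": -0.02, "grip": 45}, {"tx": 0, "ty": -33, "tz": 0, "turn": -0.02, "grip": 45}, {"tx": 0, "ty": -33, "tz": 0, "turn": 0, "grip": 45}, {"tx": 0, "ty": -33, "tz": 0, "turn": 0, "grip": 45}, {"tx": 0, "ty": -33, "tz": 0, "turn": 0, "grip": 45}]}}

```text
clock: 8.93
tcp_pos: [447.2, -117.3, 259.0]
ee_rot: [0.987, 0.161, -0.001, -0.0]
force: [-0.1, 0.5, -2.4]
finger_gap: 53.1
finger_force: 63.5
```

{"name": "step_arm", "arguments": {"rows": [{"tx": -1, "ty": -33, "tz": 0, "turn": 0, "grip": 45}, {"tx": -1, "ty": -33, "tz": 0, "turn": 0, "grip": 45}, {"tx": -1, "ty": -33, "tz": 0, "turn": 0, "grip": 45}, {"tx": -1, "ty": -33, "tz": 0, "turn": 0, "grip": 45}, {"tx": -1, "ty": -33, "tz": 0, "turn": 0, "grip": 45}, {"tx": -1, "ty": -33, "tz": 0, "turn": 0, "grip": 45}, {"tx": -1, "ty": -22, "tz": 0, "turn": 0, "grip": 45}, {"tx": -1, "ty": -12, "tz": 0, "turn": 0, "grip": 45}, {"tx": 0, "ty": 0, "tz": 0, "turn": 0, "grip": 45}, {"tx": 0, "ty": 0, "tz": 0, "turn": 0, "grip": 45}]}}

```text
clock: 9.77
tcp_pos: [439.9, -347.5, 258.8]
ee_rot: [0.987, 0.161, -0.001, -0.001]
force: [0.3, 0.2, -2.6]
finger_gap: 53.0
finger_force: 63.6
```

{"name": "step_arm", "arguments": {"rows": [{"tx": 0, "ty": 0, "tz": 0, "turn": 0, "grip": 45}, {"tx": 0, "ty": 0, "tz": 0, "turn": 0, "grip": 45}]}}

```text
clock: 9.93
tcp_pos: [440.6, -346.6, 259.4]
ee_rot: [0.987, 0.162, -0.0, -0.0]
force: [0.4, 1.0, -2.9]
finger_gap: 52.9
finger_force: 63.6
```

Run:
```python
from m import *
c=cam('wrist');pickle.dump(c,open('pics/wl.pkl','wb'));s=c['state'];print(s['tcp_pos'],s['ee_rot'],s['force'],s['finger_gap'],s['joint_positions'])
cv2.imwrite('pics/w4.png',cv2.resize(c['pixels'][:360],(800,450)))
```

```text
[ 440.58497512 -346.55681878  259.4338982 ] [ 9.86816518e-01  1.61842345e-01 -8.48546659e-05 -4.55415373e-04] [ 0.44157483  0.96716254 -2.90482127] 52.93264520921652 [-7.11223856e-01  3.14548492e-02  1.81675848e+00  4.72526865e-04
  1.29418669e+00  5.34328554e-01]
```

View pics/w4.png

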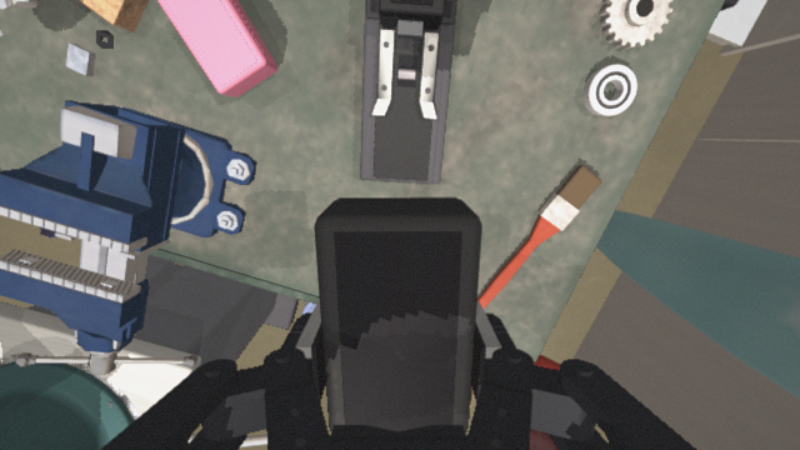

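The wrist view shows the held pack square in the fingers. The lamp shoe is ahead: its front edge runs from (361,180) to (440,183), with the white rails at (384,70) and (429,70). I'll measure the shoe's edges and the pack's own place in the grip.

Run:
```python
from m import *
c=load('wl');g=cv2.cvtColor(c['pixels'],cv2.COLOR_BGR2GRAY).astype(int)
for r in range(28,148,12):print(r,g[r,284:364].tolist())
print([g[135:160,x].tolist() for x in(295,320,345)])
```

```text
28 [115, 117, 114, 116, 117, 115, 111, 88, 88, 101, 111, 111, 109, 101, 100, 98, 100, 97, 89, 96, 185, 248, 245, 244, 243, 237, 233, 236, 235, 235, 229, 117, 62, 65, 62, 63, 65, 65, 67, 70, 69, 72, 72, 77, 79, 82, 84, 91, 94, 95, 96, 98, 103, 97, 64, 117, 195, 191, 186, 194, 201, 185, 187, 190, 188, 185, 148, 69, 68, 67, 68, 73, 71, 70, 74, 73, 74, 72, 72, 77]
40 [106, 108, 108, 106, 111, 110, 108, 90, 103, 108, 113, 113, 111, 110, 108, 109, 107, 95, 91, 127, 219, 240, 243, 244, 244, 244, 244, 244, 244, 244, 217, 96, 73, 87, 86, 85, 81, 82, 83, 82, 82, 83, 84, 81, 76, 78, 75, 62, 62, 57, 52, 48, 48, 49, 97, 179, 209, 210, 197, 131, 96, 107, 156, 201, 192, 149, 71, 69, 79, 78, 80, 76, 79, 84, 78, 79, 78, 74, 74, 82]
52 [124, 124, 121, 116, 117, 113, 109, 96, 108, 111, 113, 113, 112, 113, 106, 101, 94, 90, 78, 143, 215, 227, 234, 240, 243, 243, 244, 244, 246, 244, 106, 70, 79, 83, 73, 62, 63, 58, 55, 54, 62, 61, 63, 64, 64, 56, 52, 49, 52, 55, 54, 56, 59, 98, 174, 210, 208, 210, 209, 209, 202, 195, 186, 170, 133, 66, 69, 78, 80, 78, 78, 78, 80, 80, 79, 79, 82, 106, 126, 128]
64 [125, 1
[... 2213 characters left out ...]
2, 100, 110, 107, 109, 111, 112, 115, 111, 107, 104, 83, 84, 81, 81, 82, 83, 82, 81, 77, 84, 80, 76, 82, 79, 77, 80, 79, 80, 78, 79, 82, 79, 81, 81, 81, 80, 76, 82, 82, 83, 81, 80, 85, 80, 81, 79, 81, 79, 79, 81, 84, 79, 79, 84, 115, 113, 115, 110, 112, 116, 117, 114, 109, 104, 124, 145, 144, 144, 142, 138, 139, 137, 138, 143, 142]
[[110, 115, 110, 110, 109, 108, 109, 106, 100, 123, 133, 132, 132, 134, 136, 135, 138, 139, 140, 142, 139, 144, 143, 79, 36], [82, 79, 79, 84, 82, 81, 79, 80, 94, 102, 104, 130, 137, 134, 137, 138, 137, 135, 133, 134, 133, 132, 134, 74, 38], [114, 115, 112, 113, 112, 113, 113, 113, 112, 110, 107, 104, 121, 133, 132, 133, 134, 134, 137, 140, 142, 140, 121, 65, 37]]
```

Run:
```python
from m import *
c=load('wl');o=lambda u,v,z:onz(c,u,v,z)[:2]
g=cv2.cvtColor(c['pixels'],cv2.COLOR_BGR2GRAY).astype(int)
F=np.array([o(u,r,24) for u,r in((322.75,100),(322,112),(321.2,124),(320.4,136))])
Rl=np.array([o(u,r,33) for u,r in((326.3,40),(325.5,52),(324.5,64),(323.9,76))])
def fit(A):
    vx,vy,x,y=cv2.fitLine(A.astype(np.float32),2,0,.01,.01).ravel();return np.arctan(vy/vx),(x,y)
print('floor',fit(F),'rails',fit(Rl),'all',fit(np.r_[F,Rl]))
fe=o(320,144.5,24);print('front',fe,'width',np.linalg.norm(o(290.5,136,22)-o(352.7,136,22)),np.linalg.norm(o(298.3,136,24)-o(342.5,136,24)))
a,p=fit(np.r_[F,Rl]);u=np.array([np.cos(a),np.sin(a)]);print('origin',fe+95*u)
q=c['state']['ee_rot'];ty=2*np.arctan2(q[1],q[0]);t=c['state']['tcp_pos'][:2]
T=np.array([[np.cos(ty),np.sin(ty)],[-np.sin(ty),np.cos(ty)]])
print('toolyaw',ty,'TCP in lamp frame',(lambda d:(d@u,d@[-u[1],u[0]]))(t-np.array(p)))
for r in (200,240,280): print(r,g[r,248:276].tolist(),g[r,372:400].tolist())
for uu,v in((319,158),(319,186)):print('pack pts tool',T@(o(uu,v,293)-t),T@(o(uu,v,288)-t))
```

```text
floor (np.float32(0.2605897), (np.float32(502.50018), np.float32(-329.50595))) rails (np.float32(0.2570196), (np.float32(567.6473), np.float32(-311.46475))) all (np.float32(0.26826915), (np.float32(535.0737), np.float32(-320.48535)))
front [ 470.75691045 -338.16596769] width 80.17191466790356 56.67156016200689
origin [ 562.35886968 -312.98499273]
toolyaw 0.3251146881914032 TCP in lamp frame (np.float64(-98.01957833269422), np.float64(-0.09345702586343244))
200 [123, 117, 122, 128, 120, 53, 44, 50, 43, 53, 50, 53, 51, 57, 53, 53, 55, 59, 57, 55, 43, 42, 36, 38, 36, 37, 39, 39] [57, 59, 57, 60, 59, 58, 57, 51, 48, 51, 49, 56, 95, 132, 134, 133, 132, 134, 136, 135, 136, 135, 134, 131, 133, 131, 131, 132]
240 [108, 105, 106, 105, 105, 109, 105, 94, 45, 48, 48, 46, 51, 55, 51, 57, 57, 53, 55, 54, 55, 55, 43, 42, 40, 37, 38, 40] [58, 57, 58, 54, 53, 47, 47, 47, 43, 52, 80, 108, 135, 142, 143, 141, 140, 139, 138, 134, 133, 133, 133, 137, 135, 138, 138, 134]
280 [119, 56, 41, 36, 40, 29, 23, 23, 35, 19, 25, 26, 40, 45, 43, 36, 45, 44, 40, 36, 44, 51, 74, 75, 67, 60, 56, 57] [61, 62, 57, 52, 53, 51, 37, 25, 30, 25, 25, 29, 30, 37, 44, 34, 76, 126, 129, 131, 126, 129, 127, 107, 71, 49, 38, 30]
pack pts tool [ 5.90590063e+01 -1.19206965e-02] [ 5.82164539e+01 -1.91772843e-02]
pack pts tool [ 4.81061016e+01 -1.78339552e-02] [ 4.67609338e+01 -2.53618952e-02]
```

The lamp has yaw about 0.262 and its origin is about (562,-313), which agrees with the triangulated button. The pack origin is about 14 mm ahead of the TCP, with no sideways offset. I'll descend to just above the mouth and check.

{"name": "step_arm", "arguments": {"rows": [{"tx": 3, "ty": 1, "tz": -15, "turn": -0.013, "grip": 45}, {"tx": 5, "ty": 1.6, "tz": -30, "turn": -0.02, "grip": 45}, {"tx": 7, "ty": 2, "tz": -36, "turn": -0.02, "grip": 45}, {"tx": 7, "ty": 2, "tz": -36, "turn": -0.01, "grip": 45}, {"tx": 5, "ty": 1.6, "tz": -36, "turn": 0, "grip": 45}, {"tx": 0, "ty": 0, "tz": -26, "turn": 0, "grip": 45}, {"tx": 0, "ty": 0, "tz": -16, "turn": 0, "grip": 45}, {"tx": 0, "ty": 0, "tz": -8, "turn": 0, "grip": 45}, {"tx": 0, "ty": 0, "tz": 0, "turn": 0, "grip": 45}, {"tx": 0, "ty": 0, "tz": 0, "turn": 0, "grip": 45}]}}

```text
clock: 10.82
tcp_pos: [468.1, -339.6, 57.2]
ee_rot: [0.991, 0.13, 0.0, 0.0]
force: [-0.4, -0.9, -2.0]
finger_gap: 53.0
finger_force: 63.6
```

Run:
```python
from m import *
c=cam('wrist');pickle.dump(c,open('pics/wm.pkl','wb'));s=c['state'];print(s['clock'],s['tcp_pos'],s['ee_rot'],s['force'],2*np.arctan2(s['ee_rot'][1],s['ee_rot'][0]))
cv2.imwrite('pics/w5.png',cv2.resize(c['pixels'][:,160:480],(640,800))[:600])
```

```text
10.8167 [ 468.10038055 -339.64866252   57.21373948] [9.91463415e-01 1.30384880e-01 2.20697592e-04 1.73994232e-04] [-0.35206527 -0.92031805 -1.97942973] 0.2615143374940745
```

View pics/w5.png

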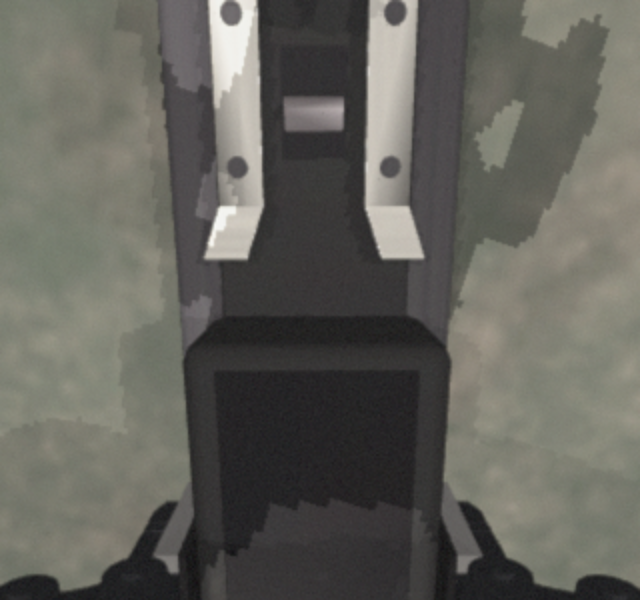

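The close view shows the pack straight behind the rails. The rail centre is at u≈314.5 and the pack centre at 317.5 in the crop, so the pack is about 0.8 mm right of the axis. I'll shift left and lower onto the floor.

{"name": "step_arm", "arguments": {"rows": [{"tx": -0.2, "ty": 0.8, "tz": -4, "turn": 0, "grip": 45}, {"tx": 0, "ty": 0, "tz": -6, "turn": 0, "grip": 45}, {"tx": 0, "ty": 0, "tz": -4, "turn": 0, "grip": 45}, {"tx": 0, "ty": 0, "tz": -2, "turn": 0, "grip": 45}, {"tx": 0, "ty": 0, "tz": 0, "turn": 0, "grip": 45}, {"tx": 0, "ty": 0, "tz": 0, "turn": 0, "grip": 45}]}}

```text
clock: 11.37
tcp_pos: [467.4, -339.1, 40.6]
ee_rot: [0.992, 0.13, 0.0, 0.0]
force: [-0.4, 0.2, -2.1]
finger_gap: 53.2
finger_force: 63.8
```

{"name": "step_arm", "arguments": {"rows": [{"tx": 0, "ty": 0, "tz": -0.4, "turn": 0, "grip": 45}, {"tx": 0, "ty": 0, "tz": -0.4, "turn": 0, "grip": 45}, {"tx": 0, "ty": 0, "tz": 0, "turn": 0, "grip": 45}]}}

```text
clock: 11.62
tcp_pos: [467.7, -339.4, 40.4]
ee_rot: [0.992, 0.13, 0.0, 0.0]
force: [-0.4, 0.1, 2.3]
finger_gap: 53.3
finger_force: 64.0
```

{"name": "step_arm", "arguments": {"rows": [{"tx": 2.9, "ty": 0.8, "tz": 0, "turn": 0, "grip": 45}, {"tx": 3.9, "ty": 1.05, "tz": 0, "turn": 0, "grip": 45}, {"tx": 3.9, "ty": 1.05, "tz": 0, "turn": 0, "grip": 45}, {"tx": 3.9, "ty": 1.05, "tz": 0, "turn": 0, "grip": 45}, {"tx": 2.9, "ty": 0.8, "tz": 0, "turn": 0, "grip": 45}]}}

```text
clock: 12.03
tcp_pos: [485.9, -334.6, 40.3]
ee_rot: [0.991, 0.13, 0.0, 0.0]
force: [-1.2, -0.9, 6.7]
finger_gap: 53.4
finger_force: 64.2
```

{"name": "step_arm", "arguments": {"rows": [{"tx": 2.9, "ty": 0.8, "tz": 0, "turn": 0, "grip": 45}, {"tx": 2.9, "ty": 0.8, "tz": 0, "turn": 0, "grip": 45}, {"tx": 2.9, "ty": 0.8, "tz": 0, "turn": 0, "grip": 45}, {"tx": 0, "ty": 0, "tz": 0, "turn": 0, "grip": 45}]}}

```text
clock: 12.37
tcp_pos: [495.0, -332.1, 40.3]
ee_rot: [0.991, 0.13, 0.001, 0.0]
force: [-0.1, 0.1, 4.4]
finger_gap: 52.9
finger_force: 64.3
```

{"name": "step_arm", "arguments": {"rows": [{"tx": 2.9, "ty": 0.8, "tz": 0, "turn": 0, "grip": 45}, {"tx": 3.9, "ty": 1.05, "tz": 0, "turn": 0, "grip": 45}, {"tx": 3.9, "ty": 1.05, "tz": 0, "turn": 0, "grip": 45}, {"tx": 2.9, "ty": 0.8, "tz": 0, "turn": 0, "grip": 45}, {"tx": 0, "ty": 0, "tz": 0, "turn": 0, "grip": 45}]}}

```text
clock: 12.78
tcp_pos: [508.3, -328.4, 40.3]
ee_rot: [0.991, 0.13, 0.001, 0.0]
force: [0.0, -0.3, 5.8]
finger_gap: 53.2
finger_force: 64.4
```

{"name": "step_arm", "arguments": {"rows": [{"tx": 2.9, "ty": 0.8, "tz": 0, "turn": 0, "grip": 45}, {"tx": 3.9, "ty": 1.05, "tz": 0, "turn": 0, "grip": 45}, {"tx": 3.9, "ty": 1.05, "tz": 0, "turn": 0, "grip": 45}, {"tx": 3.9, "ty": 1.05, "tz": 0, "turn": 0, "grip": 45}, {"tx": 1.9, "ty": 0.5, "tz": 0, "turn": 0, "grip": 45}, {"tx": 0, "ty": 0, "tz": 0, "turn": 0, "grip": 45}]}}

```text
clock: 13.28
tcp_pos: [524.6, -324.0, 40.3]
ee_rot: [0.991, 0.13, 0.001, 0.0]
force: [-0.8, 0.3, 5.9]
finger_gap: 53.2
finger_force: 64.5
```

{"name": "step_arm", "arguments": {"rows": [{"tx": 1, "ty": 0.26, "tz": 0, "turn": 0, "grip": 45}, {"tx": 1, "ty": 0.26, "tz": 0, "turn": 0, "grip": 45}, {"tx": 1, "ty": 0.26, "tz": 0, "turn": 0, "grip": 45}, {"tx": 1, "ty": 0.26, "tz": 0, "turn": 0, "grip": 45}, {"tx": 1, "ty": 0.26, "tz": 0, "turn": 0, "grip": 45}, {"tx": 0, "ty": 0, "tz": 0, "turn": 0, "grip": 45}]}}

```text
clock: 13.78
tcp_pos: [528.8, -322.8, 40.3]
ee_rot: [0.991, 0.13, 0.0, 0.0]
force: [-2.8, -0.1, 6.8]
finger_gap: 53.3
finger_force: 64.5
```

{"name": "step_arm", "arguments": {"rows": [{"tx": 1, "ty": 0.26, "tz": 0, "turn": 0, "grip": 45}, {"tx": 1, "ty": 0.26, "tz": 0, "turn": 0, "grip": 45}, {"tx": 1, "ty": 0.26, "tz": 0, "turn": 0, "grip": 45}, {"tx": 1, "ty": 0.26, "tz": 0, "turn": 0, "grip": 45}, {"tx": 0, "ty": 0, "tz": 0, "turn": 0, "grip": 45}]}}

```text
clock: 14.2
tcp_pos: [533.1, -321.7, 40.3]
ee_rot: [0.992, 0.13, 0.0, 0.0]
force: [-1.0, -0.3, 6.1]
finger_gap: 53.1
finger_force: 64.6
```

{"name": "step_arm", "arguments": {"rows": [{"tx": 1, "ty": 0.26, "tz": 0, "turn": 0, "grip": 45}, {"tx": 1, "ty": 0.26, "tz": 0, "turn": 0, "grip": 45}, {"tx": 1, "ty": 0.26, "tz": 0, "turn": 0, "grip": 45}, {"tx": 0, "ty": 0, "tz": 0, "turn": 0, "grip": 45}]}}

```text
clock: 14.53
tcp_pos: [536.2, -320.9, 40.4]
ee_rot: [0.991, 0.13, 0.0, 0.0]
force: [-2.1, 0.0, 6.1]
finger_gap: 53.6
finger_force: 64.6
```

{"name": "step_arm", "arguments": {"rows": [{"tx": 1, "ty": 0.26, "tz": 0, "turn": 0, "grip": 45}, {"tx": 1, "ty": 0.26, "tz": 0, "turn": 0, "grip": 45}, {"tx": 1, "ty": 0.26, "tz": 0, "turn": 0, "grip": 45}, {"tx": 0, "ty": 0, "tz": 0, "turn": 0, "grip": 45}]}}

```text
clock: 14.87
tcp_pos: [539.2, -320.1, 40.3]
ee_rot: [0.991, 0.13, 0.0, 0.0]
force: [-2.0, -0.4, 5.5]
finger_gap: 53.4
finger_force: 64.6
```

{"name": "step_arm", "arguments": {"rows": [{"tx": 1, "ty": 0.26, "tz": 0, "turn": 0, "grip": 45}, {"tx": 1, "ty": 0.26, "tz": 0, "turn": 0, "grip": 45}, {"tx": 1, "ty": 0.26, "tz": 0, "turn": 0, "grip": 45}, {"tx": 0, "ty": 0, "tz": 0, "turn": 0, "grip": 45}]}}

```text
clock: 15.2
tcp_pos: [541.6, -319.5, 40.4]
ee_rot: [0.991, 0.13, -0.0, 0.0]
force: [-3.9, -1.3, 7.8]
finger_gap: 53.4
finger_force: 64.7
```

{"name": "step_arm", "arguments": {"rows": [{"tx": 1, "ty": 0.26, "tz": 0, "turn": 0, "grip": 45}, {"tx": 1, "ty": 0.26, "tz": 0, "turn": 0, "grip": 45}, {"tx": 0, "ty": 0, "tz": 0, "turn": 0, "grip": 45}]}}

```text
clock: 15.45
tcp_pos: [542.4, -319.3, 40.4]
ee_rot: [0.991, 0.13, -0.001, 0.0]
force: [-8.1, -1.3, 10.1]
finger_gap: 53.1
finger_force: 65.0
```

{"name": "step_arm", "arguments": {"rows": [{"tx": 0.5, "ty": 0.13, "tz": 0, "turn": 0, "grip": 45}, {"tx": 0.5, "ty": 0.13, "tz": 0, "turn": 0, "grip": 45}, {"tx": 0, "ty": 0, "tz": 0, "turn": 0, "grip": 45}]}}

```text
clock: 15.7
tcp_pos: [543.1, -319.1, 40.4]
ee_rot: [0.991, 0.13, -0.002, 0.0]
force: [-8.1, -1.5, 10.3]
finger_gap: 53.5
finger_force: 65.0
```

{"name": "step_arm", "arguments": {"rows": [{"tx": 0.5, "ty": 0.13, "tz": 0.4, "turn": 0, "grip": 45}, {"tx": 0.5, "ty": 0.13, "tz": 0, "turn": 0, "grip": 45}, {"tx": 0.5, "ty": 0.13, "tz": 0, "turn": 0, "grip": 45}, {"tx": 0.5, "ty": 0.13, "tz": 0, "turn": 0, "grip": 45}, {"tx": 0, "ty": 0, "tz": 0, "turn": 0, "grip": 45}]}}

```text
clock: 16.12
tcp_pos: [544.8, -318.6, 40.4]
ee_rot: [0.991, 0.13, -0.002, 0.0]
force: [-8.6, -2.6, 9.4]
finger_gap: 53.1
finger_force: 64.8
```

{"name": "step_arm", "arguments": {"rows": [{"tx": 0.5, "ty": 0.13, "tz": 0.3, "turn": 0, "grip": 45}, {"tx": 0.5, "ty": 0.13, "tz": 0, "turn": 0, "grip": 45}, {"tx": 0.5, "ty": 0.13, "tz": 0, "turn": 0, "grip": 45}, {"tx": 0, "ty": 0, "tz": 0, "turn": 0, "grip": 45}]}}

```text
clock: 16.45
tcp_pos: [546.1, -318.2, 40.5]
ee_rot: [0.991, 0.13, -0.002, 0.0]
force: [-8.1, -2.8, 8.2]
finger_gap: 53.5
finger_force: 64.7
```

{"name": "step_arm", "arguments": {"rows": [{"tx": 0.5, "ty": 0.13, "tz": 0, "turn": 0, "grip": 45}, {"tx": 0.5, "ty": 0.13, "tz": 0, "turn": 0, "grip": 45}, {"tx": 0, "ty": 0, "tz": 0, "turn": 0, "grip": 45}]}}

```text
clock: 16.7
tcp_pos: [547.0, -318.0, 40.5]
ee_rot: [0.991, 0.13, -0.002, 0.0]
force: [-9.0, -3.9, 7.2]
finger_gap: 53.1
finger_force: 64.7
```

{"name": "step_arm", "arguments": {"rows": [{"tx": 0.5, "ty": 0.13, "tz": 0, "turn": 0, "grip": 45}, {"tx": 0.5, "ty": 0.13, "tz": 0, "turn": 0, "grip": 45}, {"tx": 0.5, "ty": 0.13, "tz": 0, "turn": 0, "grip": 45}, {"tx": 0, "ty": 0, "tz": 0, "turn": 0, "grip": 45}]}}

```text
clock: 17.03
tcp_pos: [548.3, -317.6, 40.5]
ee_rot: [0.991, 0.13, -0.002, 0.0]
force: [-8.6, -4.1, 8.0]
finger_gap: 53.4
finger_force: 64.7
```

{"name": "step_arm", "arguments": {"rows": [{"tx": 0.5, "ty": 0.13, "tz": 0, "turn": 0, "grip": 45}, {"tx": 0.5, "ty": 0.13, "tz": 0, "turn": 0, "grip": 45}, {"tx": 0, "ty": 0, "tz": 0, "turn": 0, "grip": 45}]}}

```text
clock: 17.28
tcp_pos: [549.2, -317.4, 40.5]
ee_rot: [0.991, 0.13, -0.002, 0.0]
force: [-9.4, -3.7, 8.5]
finger_gap: 53.2
finger_force: 64.8
```

{"name": "step_arm", "arguments": {"rows": [{"tx": 0.5, "ty": 0.13, "tz": 0, "turn": 0, "grip": 45}, {"tx": 0.5, "ty": 0.13, "tz": 0, "turn": 0, "grip": 45}, {"tx": 0, "ty": 0, "tz": 0, "turn": 0, "grip": 45}]}}

```text
clock: 17.53
tcp_pos: [550.1, -317.2, 40.5]
ee_rot: [0.991, 0.13, -0.002, 0.0]
force: [-9.4, -4.0, 9.0]
finger_gap: 53.0
finger_force: 64.8
```

{"name": "step_arm", "arguments": {"rows": [{"tx": 0.5, "ty": 0.13, "tz": 0, "turn": 0, "grip": 45}, {"tx": 0, "ty": 0, "tz": 0, "turn": 0, "grip": 45}]}}

```text
clock: 17.7
tcp_pos: [550.5, -317.0, 40.5]
ee_rot: [0.991, 0.13, -0.003, -0.0]
force: [-10.0, -2.6, 9.2]
finger_gap: 53.4
finger_force: 64.8
```

{"name": "step_arm", "arguments": {"rows": [{"tx": 0.5, "ty": 0.13, "tz": 0, "turn": 0, "grip": 45}, {"tx": 0.5, "ty": 0.13, "tz": 0, "turn": 0, "grip": 45}, {"tx": 0, "ty": 0, "tz": 0, "turn": 0, "grip": 45}]}}

```text
clock: 17.95
tcp_pos: [551.5, -316.8, 40.5]
ee_rot: [0.991, 0.13, -0.003, -0.0]
force: [-10.2, -3.7, 8.8]
finger_gap: 53.1
finger_force: 64.8
```

{"name": "step_arm", "arguments": {"rows": [{"tx": 0.4, "ty": 0.1, "tz": 0, "turn": 0, "grip": 45}, {"tx": 0, "ty": 0, "tz": 0, "turn": 0, "grip": 45}]}}

```text
clock: 18.12
tcp_pos: [551.8, -316.7, 40.5]
ee_rot: [0.991, 0.13, -0.003, -0.0]
force: [-10.5, -3.5, 9.3]
finger_gap: 53.3
finger_force: 64.8
```

{"name": "step_arm", "arguments": {"rows": [{"tx": 0.4, "ty": 0.1, "tz": 0, "turn": 0, "grip": 45}, {"tx": 0, "ty": 0, "tz": 0, "turn": 0, "grip": 45}]}}

```text
clock: 18.28
tcp_pos: [552.1, -316.6, 40.5]
ee_rot: [0.991, 0.13, -0.003, -0.0]
force: [-9.6, -3.4, 9.0]
finger_gap: 53.0
finger_force: 64.8
```

{"name": "step_arm", "arguments": {"rows": [{"tx": 0.4, "ty": 0.1, "tz": 0, "turn": 0, "grip": 45}, {"tx": 0, "ty": 0, "tz": 0, "turn": 0, "grip": 45}]}}

```text
clock: 18.45
tcp_pos: [552.5, -316.5, 40.5]
ee_rot: [0.991, 0.13, -0.003, -0.0]
force: [-10.4, -4.2, 8.5]
finger_gap: 53.4
finger_force: 64.8
```

{"name": "step_arm", "arguments": {"rows": [{"tx": 0.4, "ty": 0.1, "tz": 0, "turn": 0, "grip": 45}, {"tx": 0.4, "ty": 0.1, "tz": 0, "turn": 0, "grip": 45}, {"tx": 0, "ty": 0, "tz": 0, "turn": 0, "grip": 45}]}}

```text
clock: 18.7
tcp_pos: [553.1, -316.3, 40.5]
ee_rot: [0.991, 0.13, -0.003, -0.0]
force: [-11.0, -4.0, 8.7]
finger_gap: 53.7
finger_force: 64.9
```

{"name": "step_arm", "arguments": {"rows": [{"tx": 0.4, "ty": 0.1, "tz": 0, "turn": 0, "grip": 45}, {"tx": 0, "ty": 0, "tz": 0, "turn": 0, "grip": 45}]}}

```text
clock: 18.87
tcp_pos: [553.1, -316.4, 40.5]
ee_rot: [0.991, 0.13, -0.003, -0.0]
force: [-12.4, -4.9, 10.2]
finger_gap: 53.2
finger_force: 65.1
```

{"name": "step_arm", "arguments": {"rows": [{"tx": 0.4, "ty": 0.1, "tz": 0, "turn": 0, "grip": 45}, {"tx": 0, "ty": 0, "tz": 0, "turn": 0, "grip": 45}]}}

```text
clock: 19.03
tcp_pos: [553.1, -316.4, 40.5]
ee_rot: [0.991, 0.13, -0.004, -0.0]
force: [-13.6, -5.0, 11.5]
finger_gap: 52.9
finger_force: 65.2
```

The TCP is stationary while the force rises, so this is the stop. I'll test the latch by easing back gently.

{"name": "step_arm", "arguments": {"rows": [{"tx": -1, "ty": -0.26, "tz": 0, "turn": 0, "grip": 45}, {"tx": -1, "ty": -0.26, "tz": 0, "turn": 0, "grip": 45}, {"tx": -1, "ty": -0.26, "tz": 0, "turn": 0, "grip": 45}, {"tx": -0.5, "ty": -0.13, "tz": 0, "turn": 0, "grip": 45}, {"tx": 0, "ty": 0, "tz": 0, "turn": 0, "grip": 45}]}}

```text
clock: 19.45
tcp_pos: [552.0, -316.6, 40.4]
ee_rot: [0.991, 0.13, -0.001, 0.0]
force: [-5.9, -1.8, 6.0]
finger_gap: 52.7
finger_force: 64.7
```

{"name": "step_arm", "arguments": {"rows": [{"tx": -0.5, "ty": -0.13, "tz": 0, "turn": 0, "grip": 45}, {"tx": -0.5, "ty": -0.13, "tz": 0, "turn": 0, "grip": 45}, {"tx": 0, "ty": 0, "tz": 0, "turn": 0, "grip": 45}]}}

```text
clock: 19.7
tcp_pos: [551.3, -316.8, 40.4]
ee_rot: [0.991, 0.13, -0.001, 0.0]
force: [-5.2, -2.0, 5.7]
finger_gap: 53.0
finger_force: 64.5
```

{"name": "step_arm", "arguments": {"rows": [{"tx": -0.5, "ty": -0.13, "tz": 0, "turn": 0, "grip": 45}, {"tx": -0.5, "ty": -0.13, "tz": 0, "turn": 0, "grip": 45}, {"tx": 0, "ty": 0, "tz": 0, "turn": 0, "grip": 45}]}}

```text
clock: 19.95
tcp_pos: [551.2, -316.8, 40.4]
ee_rot: [0.992, 0.13, -0.0, 0.0]
force: [-3.6, -2.6, 3.6]
finger_gap: 53.3
finger_force: 64.3
```

{"name": "step_arm", "arguments": {"rows": [{"tx": -0.5, "ty": -0.13, "tz": 0, "turn": 0, "grip": 45}, {"tx": -0.3, "ty": -0.1, "tz": 0, "turn": 0, "grip": 45}, {"tx": 0, "ty": 0, "tz": 0, "turn": 0, "grip": 45}]}}

```text
clock: 20.2
tcp_pos: [551.2, -316.8, 40.3]
ee_rot: [0.992, 0.13, 0.0, 0.0]
force: [0.4, -2.3, 0.8]
finger_gap: 53.3
finger_force: 64.1
```

It stays at 551.2 with the push gone, so the catch holds it. I'll release and lift clear.

{"name": "step_arm", "arguments": {"rows": [{"tx": 0, "ty": 0, "tz": 0, "turn": 0, "grip": 56}, {"tx": 0, "ty": 0, "tz": 0, "turn": 0, "grip": 62}, {"tx": 0, "ty": 0, "tz": 0, "turn": 0, "grip": 72}, {"tx": 0, "ty": 0, "tz": 0, "turn": 0, "grip": 76}, {"tx": 0, "ty": 0, "tz": 0, "turn": 0, "grip": 76}, {"tx": 0, "ty": 0, "tz": 5, "turn": 0, "grip": 76}, {"tx": 0, "ty": 0, "tz": 20, "turn": 0, "grip": 76}, {"tx": 0, "ty": 0, "tz": 35, "turn": 0, "grip": 76}, {"tx": 0, "ty": 0, "tz": 35, "turn": 0, "grip": 76}, {"tx": 0, "ty": 0, "tz": 35, "turn": 0, "grip": 76}]}}

```text
clock: 21.03
tcp_pos: [550.2, -316.5, 171.7]
ee_rot: [0.992, 0.13, -0.0, -0.0]
force: [0.3, -0.5, 0.3]
finger_gap: 75.6
finger_force: 0.0
```

{"name": "step_arm", "arguments": {"rows": [{"tx": -20, "ty": -5, "tz": 35, "turn": 0, "grip": 76}, {"tx": -30, "ty": -8, "tz": 20, "turn": 0, "grip": 76}, {"tx": -30, "ty": -8, "tz": 0, "turn": 0, "grip": 76}, {"tx": 0, "ty": 0, "tz": 0, "turn": 0, "grip": 76}, {"tx": 0, "ty": 0, "tz": 0, "turn": 0, "grip": 76}]}}

```text
clock: 21.45
tcp_pos: [469.7, -338.3, 226.6]
ee_rot: [0.992, 0.129, 0.001, 0.001]
force: [0.9, -0.4, 0.1]
finger_gap: 75.7
finger_force: 0.0
```

Run:
```python
from m import *
c=cam('wrist');s=c['state'];print(s['clock'],s['tcp_pos'],s['force']);d=cam('side');e=cam('scene')
f=lambda i,x,y,w,h,W,H:cv2.resize(i[y:y+h,x:x+w],(W,H),interpolation=2)
cv2.imwrite('pics/end.png',np.hstack([f(c['pixels'],160,0,320,400,400,500),np.vstack([f(d['pixels'],270,115,160,100,400,250),f(e['pixels'],375,180,160,100,400,250)])]))
```

```text
21.45 [ 469.73574902 -338.25827072  226.6101967 ] [ 0.87824615 -0.42300285  0.08265262]
```

View pics/end.png

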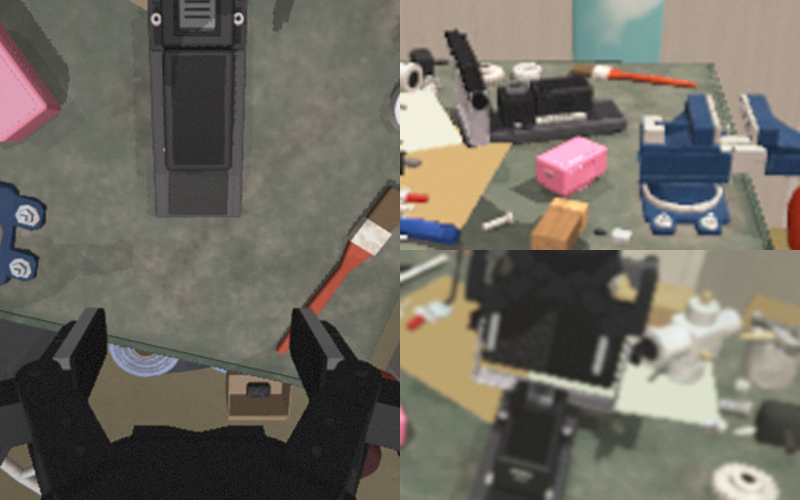

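The pack sits home against the lamp's rear block, with its top at (197,110) in the wrist part of the picture. It is square in the rails, the fingers are clear, and nothing else has moved. I'm handing in.

```bash
python3 -c "
from cell import r
print(r.hand_in())"
```

```text
the job is handed in; nothing more can be done
None
```

The pack is off the charger and latched on the lamp's shoe: it held when I eased it back, and it was still home in the last picture. The job was handed in at about 21.5 s, and `hand_in()` returned no verdict.

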